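# Slide the soap bar along the rail into the stamping pocket

## Task

On the wooden stamping jig a bar of soap lies loose. With the fingertips only, push it sideways from where it lies until its long side is flat against the jig's rail, then slide it along the rail, against it all the way, fully home into the corner pocket at the stop. Do not lift or tip the bar, leave everything else where it stands, and finish clear of it all.

Things in the scene. Friction and masses are not known exactly. Their poses are not given: they have to be found in the camera images.
- bar: The loose bar of soap, cream, the only one on the jig: 46 mm (its x) by 64 mm (its y) by 28 mm high, about 0.085 kg, edges rounded 4 mm. Origin at the centre of its underside, z up. It starts on the board, 140 mm or more short of the pocket corner along the rail, its long side 35 to 67 mm off the rail and turned up to 0.35 rad from it. It slides freely on the board.
- jig: The jig, screwed to the steel table: dark wooden board 210 mm (its x) by 340 mm (its y), top 12 mm above the table. Origin at the centre of its underside, z up. A straight aluminium rail runs the whole length in y along the board's +x edge: inner face at x = +70 mm, 30 mm wide, 18 mm above the board. Turned up to 0.8 rad about z.
- stop: The aluminium L-shaped stop fixed on the board, 18 mm high; origin and axes as pocket. Its end face (y = 0) runs from the rail to x = -64 mm and is 22 mm thick, with a brass screw head 10 mm higher on top; its lip, parallel to the rail, spans x = -52 to -64 mm and reaches back to y = -34 mm. Its place along the rail varies.
- pocket (a point): The inner corner of the pocket, level with the board's top: rail face at x = 0, stop face at y = 0; axes parallel to the jig's (+x into the rail, +y along the rail into the stop). The slot between rail and lip is 52 mm wide, open towards -y. With the bar home its long side lies on the rail, its short end on the stop, its origin at (-23, -32, 0) mm here.
- stamp: Bystander: small brass hand stamp standing on the board, 32 mm across, 46 mm high, origin at the centre of its underside; it stands near the board's -x edge, beyond the lip. To be left alone.
- tin: Bystander: small round aluminium tin on the board near its -x edge, 38 mm across, 22 mm high, origin at the centre of its underside. To be left alone.
- jar: Bystander: amber glass jar with a dark lid on the table to the right of the jig, 64 mm across, 70 mm high, origin at the centre of its underside. To be left alone.
- tube0: Bystander: kraft cardboard tube standing on the table to the right of the jig, 50 mm across, 97 mm high, origin at the centre of its underside. To be left alone.
- tube1: Bystander: kraft cardboard tube standing on the table beyond the jig, 50 mm across, 97 mm high, origin at the centre of its underside. To be left alone.
- tube2: Bystander: kraft cardboard tube standing on the table to the left of the jig, 50 mm across, 97 mm high, origin at the centre of its underside. To be left alone.
- tube3: Bystander: kraft cardboard tube standing on the table to the left of the jig, 50 mm across, 97 mm high, origin at the centre of its underside. To be left alone.

How it is judged (in metres and radians):
On the way, in this order (a step that is already met when the one before it is completed fails the run):
1. the bar lies with its long side flat against the rail, still well short of the pocket (x of bar in the frame of pocket above -0.027 m and angle between the y axis of bar and the y axis of pocket, either way round below 0.1 rad and y of bar in the frame of pocket below -0.1 m and z of bar in the frame of pocket below 0.004 m), for 0.1 s.
2. the bar is at the mouth of the pocket, still against the rail (x of bar in the frame of pocket above -0.028 m and angle between the y axis of bar and the y axis of pocket, either way round below 0.1 rad and y of bar in the frame of pocket between -0.085 and -0.045 m and z of bar in the frame of pocket below 0.004 m), for 0.02 s.
3. the bar is fully home in the corner pocket (x of bar in the frame of pocket between -0.0265 and -0.019 m and y of bar in the frame of pocket between -0.036 and -0.028 m and z of bar in the frame of pocket below 0.004 m and angle between the y axis of bar and the y axis of pocket, either way round below 0.1 rad and angle between bar's own z axis and vertical below 0.06 rad), for 0.2 s.
At the end, for the whole second after the job is handed in: The bar rests flat on the board in the corner pocket: within 3.5 mm of the rail and 4 mm of the stop, parallel to the rail within 0.1 rad, at rest; the bystanders are within 12 mm of where they stood (all of step 3 and linear speed of bar below 0.01 m/s and distance of each of stamp, tin, jar, tube0, tube1, tube2, tube3 from where it was at the start of the episode below 0.012 m); the robot touches nothing.
It fails at once if the bar is lifted off the board (by more than 8 mm) (z of bar in the frame of pocket above 0.008 m).
It fails at once if the bar is tipped (by more than 0.3 rad) (angle between bar's own z axis and vertical above 0.3 rad).
It fails at once if the bar is more than 7 mm off the rail while it is taken along to the pocket (its middle within 115 mm of the stop) (x of bar in the frame of pocket below -0.03 m and y of bar in the frame of pocket above -0.115 m).
It fails at once if a bystander is knocked or moved by more than 12 mm (distance of any of stamp, tin, jar, tube0, tube1, tube2, tube3 from where it was at the start of the episode above 0.012 m).
It also fails if it takes over 51 s, if anything falls off the work surface, if the arm or the gripper's body presses on something with over 40 N, if the wrist force passes 120 N, or if a joint passes its speed limit or range.

## Robot

A 6-joint arm with a two-finger parallel gripper is mounted at the origin on the work surface. World frame = base frame: x ahead of the robot, y to its left, z up, the work surface at z = 0. Lengths are in mm, angles in rad, forces in N, time in s.
With the tool pointing down it reaches from about 350 to 775 mm from the base axis. Payload 7.3 kg.
Tool frame: the origin (TCP) lies at the very end of the fingers, on their centre line; the grasp point (between the pads) lies 19 mm behind it (bot.grip_point_offset is the distance from the TCP to the grasp point, in mm); z points along the fingers, y is the line along which they close (so a half turn about z gives the same grasp; the last joint's range is limited). The gripper opens to 92 mm and grips with 3 to 60 N. Pads are 19 mm wide; open, the fingers measure 130 mm over their backs; the gripper's body (75 mm by 190 mm) begins 47 mm behind the grasp point.
Start: joints at [0.97, 0.342, 1.524, -0, 1.275, -0.146], TCP at [230.612, 471.66, 226.741] pointing down, gripper open.
Joint ranges: [-2.53, 2.53], [-0.77, 2.02], [0.04, 2.7], [-1, 4.14], [0.28, 2.66], [-3.11, 3.11]. Speed limits (rad/s): [2.57, 2.57, 3.14, 3.14, 3.14, 3.14].

## Interface

Orientations are given as [roll, pitch, yaw] about the fixed x, y, z axes, in that order (R = Rz(yaw) Ry(pitch) Rx(roll)).
In Python, from plant import bot gives the robot as it stands. The module is installed in compiled form; this text tells all that it offers.
- The arm moves only by the shell command python3 -m jog 'ROWS' [OPENING]. ROWS is JSON, a list of rows, each a list of 6 numbers: the shift along the tool's x, y, z in mm, then the turn, a rotation vector about the tool's x, y, z in rad. In form: [[dx, dy, dz, rx, ry, rz], ...]. A call has 1 to 12 rows; each row shifts and turns the commanded pose from where the row before left it, along the tool's axes as they then stand; what a row does not reach is not made up. A row lasts 1/10 s, in which the tool goes at most 50 mm and 8.59 degrees, less where a joint would pass 70% of its speed; a pose out of reach is approached as far as the arm can. A call with a gripper value outside its range is refused whole. OPENING is the opening in per cent of the stroke, from 0 (shut) to 100 (fully open), set as the call begins (- or left out, the last holds). The fingers move at their own pace and stop on an object; the grip force is fixed at half the most. Time passes only in rows, so rows that do not move let the fingers close. It gives the time, the measured TCP pose, the force, the opening and the grip force at its end, in the units of the state.
- bot.get_obs(): the state, without advancing time (a new reading comes with each control period).
- bot.capture(name): name is "side" or "top"; returns the picture (420x560x3 uint8, red, green, blue); there is no depth.
- bot.camera_model(name): a dict with "fx", "fy", "cx", "cy" (pixels), "position" and "orientation" of the camera in the world. Camera axes: x right, y down, z forward; pixel columns grow to the right and rows downward; lengths in mm; the calibration is good to about 2 mm. A picture is of the moment at which its call begins. camera_model takes no time and is no camera call.
- bot.close_job(): hands the job in; it is judged then, once.
Trained networks look in the newest picture that a camera, given by its name, has taken for a name from the list of things; names that differ only in an ending like _2 or _b are one class to them, and where a whole thing is asked for, a point or a joint stands for the part that bears it (a point fixed in the world has none). Each returns a list of dicts, best first, with "p" (0 to 1); they miss things now and then, are a little off and sometimes report something else, mostly with a low value. They report only what shows in the picture. A call takes as long as a camera call.
- bot.outline_of(target, camera): "mask" (420x560 bool, what is visible of it) and "pixel" ([column, row] in pixels, amid what is visible of it).
The state is a dict: "time": time; "joint_positions": joint angles; "dq": joint speeds; "tau": joint torques, N m; "tool_pos": TCP position; "tcp_rot": TCP orientation; "contact_force": force on the tool from outside, world axes, zero at the start; "moment": the same for the moment, N m; "grip_width": finger opening in mm; "finger_force": force on a finger pad.
Only numpy, scipy, OpenCV 4.12 (cv2) and the standard library are available. Lean on these libraries where they do the work, as an engineer would, in place of code of your own. Each camera call takes 0.05 s, during which the arm holds its last target. There are 200 camera calls.

## Working session

There is one attempt and no reset: what is moved stays moved. The work goes in short steps, Python scripts to look and compute and a shell command to move; the robot and the scene stay as the last step left them, time stands still between calls to the robot, and variables do not carry over. Pictures are saved under pics/ and viewed, at most 10 in all, crops included, and the job is handed in when it is done.

```bash
mkdir -p pics; cat > h.py <<'E'
import numpy as np, cv2
from scipy.spatial.transform import Rotation as R
from plant import bot
def cam(n):
    m=bot.camera_model(n); o=np.array(m["orientation"],float)
    Rm=o if o.shape==(3,3) else R.from_euler('xyz',o).as_matrix()
    return m,Rm,np.array(m["position"],float)
def ray(n,px,z):
    m,Rm,p=cam(n); px=np.atleast_2d(px).astype(float)
    d=np.c_[(px[:,0]-m["cx"])/m["fx"],(px[:,1]-m["cy"])/m["fy"],np.ones(len(px))]@Rm.T
    return p+d*((z-p[2])/d[:,2])[:,None]
def proj(n,P):
    m,Rm,p=cam(n); c=(np.atleast_2d(P)-p)@Rm
    return np.c_[m["fx"]*c[:,0]/c[:,2]+m["cx"],m["fy"]*c[:,1]/c[:,2]+m["cy"]]
E
python3 - <<'E'
from h import *
for n in("top","side"):
    im=bot.capture(n); cv2.imwrite(f"pics/{n}0.png",im[:,:,::-1]); print(bot.camera_model(n))
    for t in("bar","jig","stop","stamp","tin"):
        r=bot.outline_of(t,n)
        for d in r[:2]:
            c=max(cv2.findContours(d["mask"].astype(np.uint8),0,2)[0],key=cv2.contourArea)
            print(n,t,round(d["p"],2),d["pixel"],cv2.minAreaRect(c))
        if r: np.save(f"{n}_{t}.npy",r[0]["mask"])
print({k:v for k,v in bot.get_obs().items() if k in("time","tool_pos","tcp_rot","contact_force","grip_width")})
E
```

```text
{'fx': 494.47200987335907, 'fy': 494.47200987335907, 'cx': 283.3910620642208, 'cy': 208.80260472396807, 'position': array([ 371.1479475 ,    3.97415578, 1307.9290013 ]), 'orientation': array([-2.96330163, -0.00501318, -1.57330376])}
top bar 0.69 [296.8, 241.3] ((295.2764892578125, 242.50588989257812), (25.079753875732422, 18.483856201171875), 57.528804779052734)
top bar 0.38 [277.5, 236.8] ((278.4756164550781, 234.28048706054688), (130.09274291992188, 81.36653137207031), 38.65980911254883)
top jig 0.63 [277.8, 234.9] ((277.9316101074219, 234.74826049804688), (130.81497192382812, 81.30558776855469), 38.33333969116211)
top jig 0.33 [127.7, 203.1] ((127.69229125976562, 199.4615478515625), (30.508512496948242, 19.414506912231445), 33.6900634765625)
top stop 0.79 [250.6, 197.0] ((250.9203643798828, 196.8304443359375), (17.673208236694336, 29.150861740112305), 6.842772960662842)
top tin 0.66 [255.5, 253.0] ((251.0, 253.0), (14.0, 14.0), 90.0)
{'fx': 513.1683331459432, 'fy': 513.1683331459432, 'cx': 273.27020458945356, 'cy': 210.89984907035583, 'position': array([357.67032076, 994.51459957,
[... 280 characters left out ...]
2.44860076904297, 143.1083526611328), 63.43495178222656)
side stop 0.77 [254.7, 230.5] ((254.97061157226562, 232.11770629882812), (33.46991729736328, 17.70509910583496), 14.03624439239502)
side stamp 0.48 [274.0, 255.4] ((276.5, 254.5), (19.0, 13.0), 90.0)
side stamp 0.39 [254.2, 232.7] ((254.89231872558594, 232.56153869628906), (31.31096839904785, 16.751806259155273), 15.255120277404785)
side tin 0.55 [316.8, 241.5] ((314.0, 240.5), (15.0, 16.0), 90.0)
{'time': 0.6, 'tool_pos': array([230.61967034, 471.647409  , 226.75214118]), 'tcp_rot': array([3.14149540e+00, 2.16844215e-05, 2.68671466e+00]), 'contact_force': array([ 0.46223983,  0.45380605, -0.18271275]), 'grip_width': 91.79101491631445}
```

View pics/top0.png

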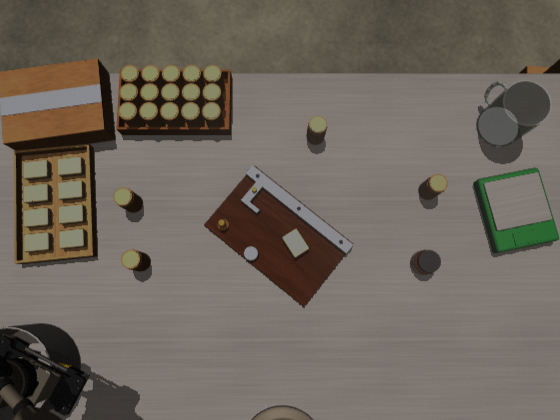

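View pics/side0.png

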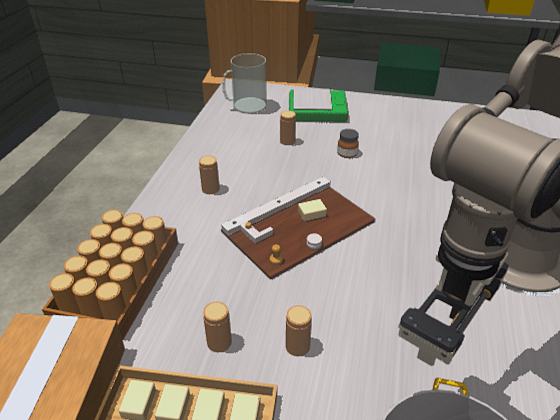

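```bash
cat > fit.py <<'E'
from h import *
from scipy.optimize import minimize
def box(x0,x1,y0,y1,z0,z1): return np.array([[x,y,z] for x in(x0,x1) for y in(y0,y1) for z in(z0,z1)],float)
def place(P,q,z=0):
    c,s=np.cos(q[2]),np.sin(q[2]); return np.c_[P[:,0]*c-P[:,1]*s+q[0],P[:,0]*s+P[:,1]*c+q[1],P[:,2]+z]
JIG=[box(-105,105,-170,170,0,12),box(70,100,-170,170,12,30)]
BAR=[np.vstack([box(-23,23,-28,28,4,24),box(-19,19,-32,32,4,24),box(-19,19,-28,28,0,28)])]
STOP=[box(-64,0,0,22,0,18),box(-64,-52,-34,1,0,18)]
S=8
def render(n,boxes,q,z,roi):
    x0,y0,w,h=roi; m=np.zeros((h*S,w*S),np.uint8)
    for b in boxes:
        u=((proj(n,place(b,q,z))-[x0,y0]+.5)*S-.5)
        cv2.fillConvexPoly(m,cv2.convexHull(np.round(u).astype(np.int32)),1)
    return cv2.resize(m.astype(np.float32),(w,h),interpolation=cv2.INTER_AREA)
def fit(boxes,masks,q0,z,fn=lambda v:v,fill=False,step=(8,8,.1)):
    ms={}
    for n,m in masks.items():
        c=max(cv2.findContours(m.astype(np.uint8),0,2)[0],key=cv2.contourArea)
        o=np.zeros(m.shape,np.uint8); cv2.drawContours(o,[cv2.convexHull(c) if fill else c],-1,1,-1)
        x,y,w,h=cv2.boundingRect(c); x-=12;y-=12;w+=24;h+=24
        ms[n]=((x,y,w,h),o[y:y+h,x:x+w].astype(np.float32))
    def cost(v): return sum(np.abs(render(n,boxes,fn(v),z,r)-o).sum()/o.sum() for n,(r,o) in ms.items())
    q0=np.array(q0,float); sx=np.vstack([q0]+[q0+np.eye(len(q0))[i]*step[i] for i in range(len(q0))])
    r=minimize(cost,q0,method='Nelder-Mead',options=dict(initial_simplex=sx,xatol=.02,fatol=1e-5)); return r.x,r.fun
def topocket(P,pk):
    c,s=np.cos(pk[2]),np.sin(pk[2]); d=np.array(P[:2])-pk[:2]; return np.array([c*d[0]+s*d[1],-s*d[0]+c*d[1]])
E
python3 - <<'E'
from fit import *
L=lambda t:{n:np.load(f"{n}_{t}.npy") for n in("top","side")}
c=ray("top",[278,235],12)[0]; a,b=ray("top",[[347,245],[250,172]],30); t=b-a
yaw=np.arctan2(t[1],t[0])-np.pi/2; print("init",c,yaw)
J={}
for ns in(("top","side"),("top",),("side",)):
    q,f=fit(JIG,{n:L("jig")[n] for n in ns},[c[0],c[1],yaw],0,fill=True); print("jig",ns,q.round(3),f); J[ns]=q
    fn=lambda v:[*place(np.array([[70,v[0],0.]]),q)[0,:2],q[2]]
    v,f=fit(STOP,{n:L("stop")[n] for n in ns},[110],12,fn); print(" stop y",v,f); pk=fn(v); print(" pocket",pk)
    cb=ray("top",[296,242],26)[0]
    qb,f=fit(BAR,{n:L("bar")[n] for n in ns},[cb[0],cb[1],yaw],12); print(" bar",qb.round(3),f,"in pocket",topocket(qb,pk).round(1),qb[2]-yaw)
E
python3 - <<'E'
import cv2
im=cv2.imread('pics/top0.png')[160:310,195:365]; cv2.imwrite('pics/c.png',cv2.resize(im,None,fx=4,fy=4,interpolation=cv2.INTER_CUBIC))
E
```

```text
init [534.47388743  11.28832589  12.        ] -0.6567562835048404
jig ('top', 'side') [536.069   9.382  -0.679] 0.08665970712900162
 stop y [112.75] 0.393719345331192
 pocket [np.float64(661.3610567135906), np.float64(53.136517984021566), np.float64(-0.6792143196168507)]
 bar [511.481 -34.631  -1.032] 0.16962271928787231 in pocket [ -61.5 -162.4] -0.37477793227427836
jig ('top',) [537.474  12.016  -0.684] 0.03774535655975342
 stop y [111.5625] 0.1427951455116272
 pocket [np.float64(662.2179499227213), np.float64(54.268233764115145), np.float64(-0.6838521848731623)]
 bar [512.704 -33.556  -1.008] 0.04865679889917374 in pocket [ -60.4 -162.5] -0.3508756697055544
jig ('side',) [534.994   7.308  -0.686] 0.04149572178721428
 stop y [112.5625] 0.11404986679553986
 pocket [np.float64(660.4458349900267), np.float64(50.11187021340154), np.float64(-0.6856343011902637)]
 bar [510.911 -37.085  -0.981] 0.05400160700082779 in pocket [ -60.5 -162.2] -0.3245706456094686
```

View pics/c.png

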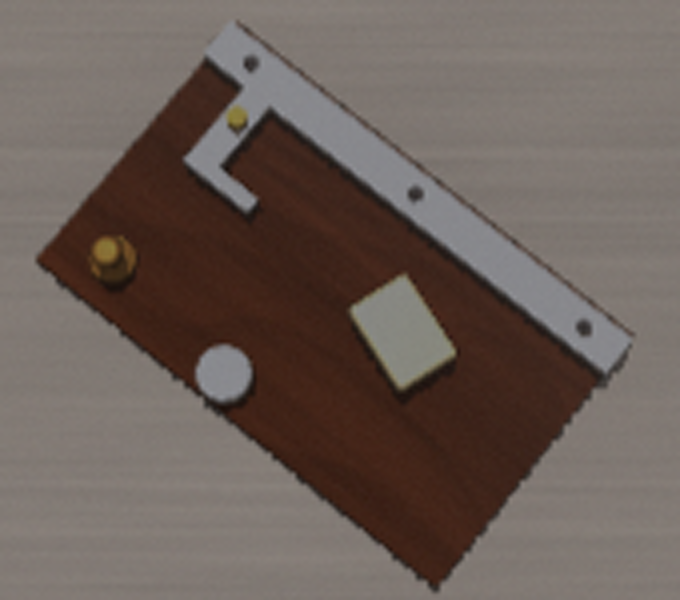

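```bash
python3 -m jog '[[0,0,0,0,0,0.115],[0,0,0,0,0,0.115],[-44,-20,0,0,0,0],[-44,-20,0,0,0,0],[-44,-20,0,0,0,0],[-44,-20,0,0,0,0],[-44,-20,0,0,0,0],[-44,-20,0,0,0,0],[-44,-20,0,0,0,0],[-44,-20,0,0,0,0],[-44,-20,0,0,0,0],[-44,-20,0,0,0,0]]' 25
cat >> fit.py <<'E'
PK=np.array([661.3,52.3,-.684])
def where():
    o=bot.get_obs(); t=o["tool_pos"]; print("t",round(o["time"],2),"tcp in pocket",topocket(t,PK).round(1),"z",t[2].round(1),"rot",np.round(o["tcp_rot"],3),"yaw rel",round(o["tcp_rot"][2]-PK[2],3),"F",o["contact_force"].round(1),"Fjig",topocket(o["contact_force"][:2]+PK[:2],PK).round(1),"w",round(o["grip_width"],1))
E
python3 -c "
from fit import *
where()
for t in('tin','stamp'):
    print(t,topocket(ray('top',{'tin':[251,253],'stamp':[223,225]}[t],30)[0],PK))
for p in((318,123),(437,183)): print(topocket(ray('top',p,97)[0],PK))"
```

```text
time: 1.8
tool_pos: [445.5, 36.5, 227.0]
tcp_rot: [3.141, 0.001, 2.457]
contact_force: [1.1, 0.2, -0.4]
grip_width: 23.1
finger_force: 0.0
t 1.8 tcp in pocket [-157.2 -148.6] z 227.0 rot [3.141e+00 1.000e-03 2.457e+00] yaw rel 3.141 F [ 1.1  0.2 -0.4] Fjig [0.7 0.8] w 23.1
tin [-154.34696558  -88.85016891]
stamp [-144.17704502   14.52658413]
[209.03509487 -15.93623632]
[ 273.92866773 -346.4369786 ]
```

```bash
python3 -m jog '[[0,0,40,0,0,0],[0,0,40,0,0,0],[0,0,20,0,0,0],[0,0,0,0,0,0]]' >/dev/null; python3 -c "
from fit import *
where()"
```

```text
t 2.2 tcp in pocket [-160.4 -148.7] z 124.4 rot [-3.138 -0.005  2.456] yaw rel 3.14 F [-0.2 -0.3 -0. ] Fjig [ 0.  -0.3] w 22.7
```

```bash
python3 -m jog '[[-20,-8,0,0,0,0],[-20,-8,0,0,0,0],[0,0,35,0,0,0],[0,0,35,0,0,0],[0,0,20,0,0,0],[0,0,10,0,0,0],[0,0,4,0,0,0],[0,0,0,0,0,0]]' >/dev/null; python3 -c "
from fit import *
where()
for n in('top','side'): cv2.imwrite(f'pics/{n}1.png',bot.capture(n)[:,:,::-1])
a=cv2.imread('pics/top1.png')[160:310,195:365];b=cv2.imread('pics/side1.png')[150:300,210:380]
cv2.imwrite('pics/c1.png',cv2.resize(np.hstack([a,b]),(800,353),interpolation=cv2.INTER_CUBIC))"
```

```text
t 3.0 tcp in pocket [-118.4 -163. ] z 23.5 rot [3.141e+00 1.000e-03 2.457e+00] yaw rel 3.141 F [ 0.9 -0.2  0.2] Fjig [0.8 0.4] w 22.9
```

View pics/c1.png

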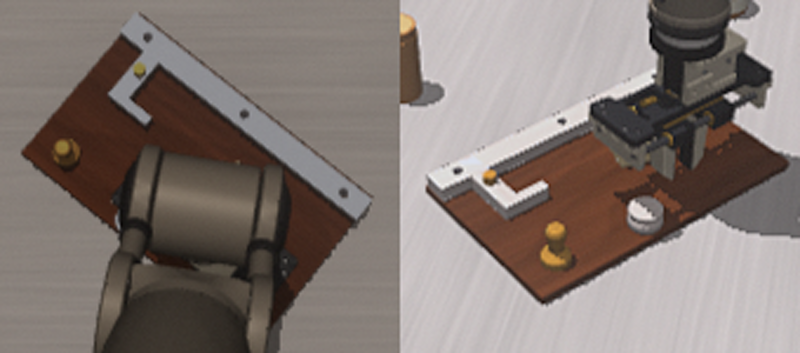

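```bash
python3 -m jog '[[0,0,5,0,0,0],[-5,0,0,0,0,0],[-5,0,0,0,0,0],[-5,0,0,0,0,0],[-5,0,0,0,0,0],[-4,0,0,0,0,0],[-4,0,0,0,0,0],[-4,0,0,0,0,0],[-4,0,0,0,0,0],[-4,0,0,0,0,0],[-4,0,0,0,0,0]]' >/dev/null; python3 -c "
from fit import *
where()"
python3 -m jog '[[-3,0,0,0,0,0],[-3,0,0,0,0,0],[-3,0,0,0,0,0],[-2,0,0,0,0,0]]' ; python3 -c "
from fit import *
where()
m=bot.capture('side'); cv2.imwrite('pics/s2.png',cv2.resize(m[150:300,210:410,::-1],None,fx=4,fy=4,interpolation=cv2.INTER_CUBIC))"
```

```text
t 4.2 tcp in pocket [ -74.7 -163.5] z 17.7 rot [ 3.141 -0.     2.457] yaw rel 3.141 F [-0.2 -0.2  0.3] Fjig [-0.  -0.3] w 22.7
time: 4.6
tool_pos: [508.6, -34.2, 17.7]
tcp_rot: [3.141, 0.0, 2.457]
contact_force: [-0.1, -0.1, 0.3]
grip_width: 23.0
finger_force: 0.3
t 4.6 tcp in pocket [ -63.7 -163.5] z 17.7 rot [3.141 0.    2.457] yaw rel 3.141 F [-0.1 -0.1  0.3] Fjig [-0.  -0.2] w 23.0
```

View pics/s2.png

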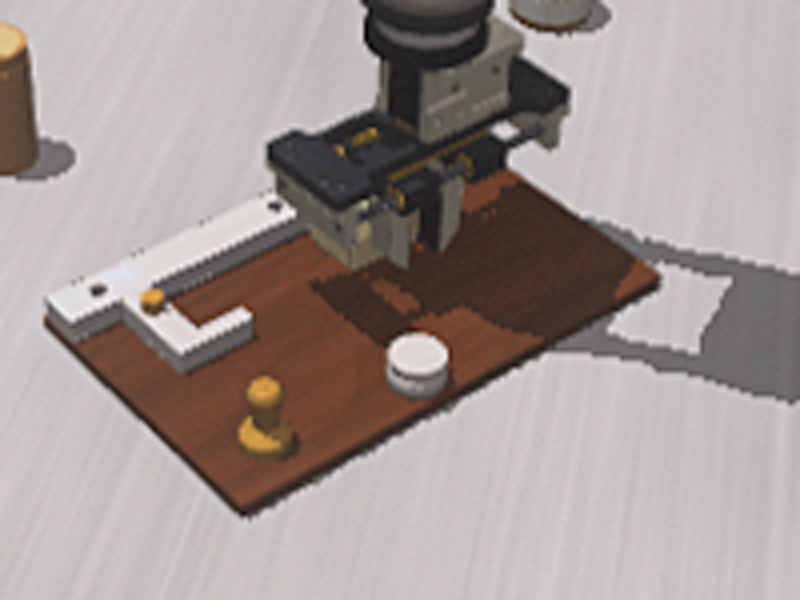

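```bash
python3 -m jog '[[-2,0,0,0,0,0],[-2,0,0,0,0,0],[-2,0,0,0,0,0],[-1,0,0,0,0,0],[-1,0,0,0,0,0]]' >/dev/null; python3 -c "
from fit import *
where()"; python3 -m jog '[[-1,0,0,0,0,0],[-1,0,0,0,0,0]]' >/dev/null; python3 -c "
from fit import *
where()"
```

```text
t 5.15 tcp in pocket [ -56.  -163.5] z 17.7 rot [ 3.142 -0.     2.457] yaw rel 3.141 F [-0.   0.5 -0. ] Fjig [-0.3  0.4] w 23.2
t 5.35 tcp in pocket [ -55.5 -163.7] z 17.6 rot [-3.141e+00 -3.000e-03  2.457e+00] yaw rel 3.141 F [-5.2  6.2  5.7] Fjig [-8.   1.5] w 23.2
```

```bash
python3 -m jog '[[0,0,0,0,0,0],[0,0,0,0,0,0],[4,0,0,0,0,0],[20,0,0,0,0,0],[15,0,-30,0,0,0],[10,0,-40,0,0,0],[0,-40,-40,0,0,0],[0,-40,0,0,0,0.14],[0,0,0,0,0,0.143],[0,0,0,0,0,0.143],[0,0,0,0,0,0.143],[0,0,0,0,0,0.143]]' 0 >/dev/null; python3 -m jog '[[0,0,0,0,0,0.143],[0,0,0,0,0,0.143],[0,0,0,0,0,0.143],[0,0,0,0,0,0.143],[0,0,0,0,0,0.143],[0,0,0,0,0,0.143],[0,0,0,0,0,0]]' >/dev/null; python3 - <<'E'
from fit import *
where()
for n,pk in(('top',[662.2,54.27,-.684]),('side',[660.4,50.1,-.685])):
    m=bot.capture(n); cv2.imwrite(f'pics/{n}3.png',m[:,:,::-1])
    for d in bot.outline_of('bar',n)[:2]:
        P=ray(n,d["pixel"],30)[0]; print(n,d["p"],d["pixel"],d["mask"].sum(),topocket(P,pk))
        if d["mask"].sum()<900:
            q,f=fit(BAR,{n:d["mask"]},[*P[:2],-.684],12); print(topocket(q,pk),q[2]-pk[2],f)
a=cv2.imread('pics/top3.png')[160:310,195:365];b=cv2.imread('pics/side3.png')[150:300,210:380]
cv2.imwrite('pics/c3.png',cv2.resize(np.hstack([a,b]),(800,353),interpolation=cv2.INTER_CUBIC))
E
```

```text
t 7.25 tcp in pocket [-102.8 -238.9] z 123.2 rot [ 3.141 -0.     0.885] yaw rel 1.569 F [-0.5 -0.5  0.3] Fjig [-0.1 -0.8] w 0.4
top 0.66 [302.8, 224.4] 284 [ -11.08838579 -148.21598215]
[ -21.85462147 -155.50461109] 0.03343992294081988 0.6466219425201416
side 0.86 [303.3, 202.4] 425 [ -28.83235617 -159.54233105]
[ -21.0834953  -160.21475696] 0.020824244384142432 0.05999999865889549
side 0.72 [254.2, 232.4] 392 [-47.8376098   12.05142399]
[-44.97214763  -0.29011681] -0.2248329644731728 0.5831871628761292
```

View pics/c3.png

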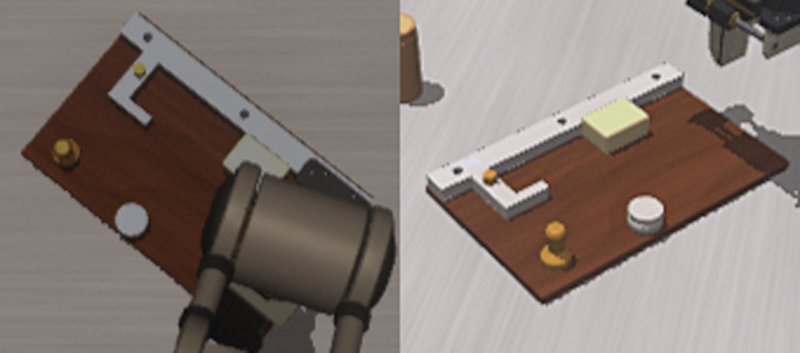

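```bash
python3 -m jog '[[0,38,0,0,0,0],[0,38,0,0,0,0],[0,0,35,0,0,0],[0,0,35,0,0,0],[0,0,20,0,0,0],[0,0,10,0,0,0],[0,0,5,0,0,0],[0,0,0,0,0,0]]' >/dev/null; python3 -c "
from fit import *
where()"; python3 -m jog '[[6,0,0,0,0,0],[6,0,0,0,0,0],[6,0,0,0,0,0],[5,0,0,0,0,0],[4,0,0,0,0,0],[4,0,0,0,0,0],[4,0,0,0,0,0],[4,0.1,0,0,0,0],[4,0.1,0,0,0,0],[4,0.1,0,0,0,0],[4,0.1,0,0,0,0],[4,0.1,0,0,0,0]]' >/dev/null; python3 -c "
from fit import *
where()"
```

```text
t 8.25 tcp in pocket [ -26.8 -238.8] z 18.2 rot [ 3.141 -0.     0.887] yaw rel 1.571 F [-0.4  0.4  0.6] Fjig [-0.6  0. ] w 0.3
t 9.45 tcp in pocket [ -26.6 -183.6] z 18.0 rot [-3.141 -0.     0.887] yaw rel 1.571 F [-0.1  0.3 -0. ] Fjig [-0.3  0.2] w 0.4
```

```bash
python3 -m jog '[[4,0.1,0,0,0,0],[4,0.1,0,0,0,0],[4,0.1,0,0,0,0],[4,0.1,0,0,0,0],[2,0.1,0,0,0,0]]' >/dev/null; python3 - <<'E'
from fit import *
where()
m=bot.capture('side'); cv2.imwrite('pics/s4.png',cv2.resize(m[150:300,210:410,::-1],None,fx=4,fy=4,interpolation=cv2.INTER_CUBIC))
d=bot.outline_of('bar','side')[0]; q,f=fit(BAR,{'side':d["mask"]},[*ray('side',d["pixel"],30)[0][:2],-.684],12); pk=[660.4,50.1,-.685]; print(topocket(q,pk),q[2]-pk[2],f)
E
```

```text
t 9.95 tcp in pocket [ -26.  -165.4] z 18.1 rot [ 3.142 -0.     0.887] yaw rel 1.571 F [-1.3 -0.4  0.9] Fjig [-0.7 -1.1] w 0.5
[ -22.65329541 -122.17385641] 0.026560659297624634 0.06379284709692001
```

View pics/s4.png

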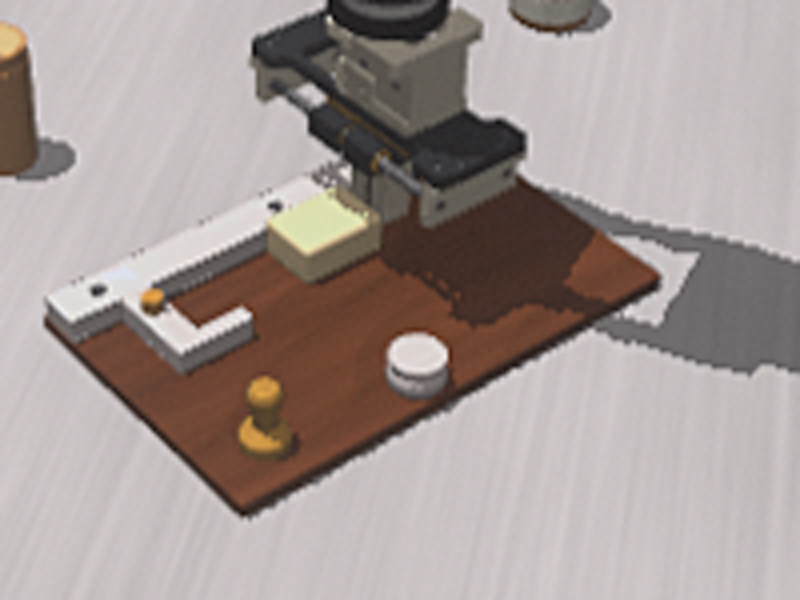

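```bash
python3 -m jog '[[4,0.1,0,0,0,0],[4,0,0,0,0,0],[4,0.1,0,0,0,0],[4,0,0,0,0,0],[4,0.1,0,0,0,0],[4,0,0,0,0,0],[4,0.1,0,0,0,0],[4,0,0,0,0,0],[4,0.1,0,0,0,0],[4,0,0,0,0,0],[4,0.1,0,0,0,0],[4,0,0,0,0,0]]' >/dev/null; python3 - <<'E'
from fit import *
where()
bot.capture('side')
d=bot.outline_of('bar','side')[0]; q,f=fit(BAR,{'side':d["mask"]},[*ray('side',d["pixel"],30)[0][:2],-.684],12); pk=[660.4,50.1,-.685]; print(topocket(q,pk),q[2]-pk[2],f)
E
```

```text
t 11.25 tcp in pocket [ -25.4 -117.5] z 18.1 rot [ 3.142 -0.     0.887] yaw rel 1.571 F [-0.1 -0.8  0.1] Fjig [ 0.4 -0.7] w 0.2
[-21.21528235 -74.96901114] -0.021476308076766815 0.11558914929628372
```

Bar at the pocket mouth, on the rail; 44 mm to go.

```bash
python3 -m jog '[[4,0.1,0,0,0,0],[4,0,0,0,0,0],[4,0.1,0,0,0,0],[4,0,0,0,0,0],[4,0.1,0,0,0,0],[4,0,0,0,0,0],[4,0,0,0,0,0],[4,0,0,0,0,0],[3,0,0,0,0,0],[2,0,0,0,0,0],[2,0,0,0,0,0]]' >/dev/null; python3 -c "
from fit import *
where()"; python3 -m jog '[[1,0,0,0,0,0],[1,0,0,0,0,0],[1,0,0,0,0,0]]' >/dev/null; python3 -c "
from fit import *
where()"
```

```text
t 12.45 tcp in pocket [-25.1 -78.7] z 18.1 rot [ 3.142 -0.     0.887] yaw rel 1.571 F [-0.   0.1 -0. ] Fjig [-0.1  0.1] w 0.3
t 12.75 tcp in pocket [-25.1 -75.8] z 18.1 rot [-3.142 -0.     0.887] yaw rel 1.571 F [-0.9 -0.5 -0.3] Fjig [-0.4 -1. ] w 0.1
```

```bash
python3 -m jog '[[1,0,0,0,0,0],[1,0,0,0,0,0]]' >/dev/null; python3 -c "
from fit import *
where()"; python3 -m jog '[[1,0,0,0,0,0]]' >/dev/null; python3 -c "
from fit import *
where()"
```

```text
t 12.95 tcp in pocket [-25.1 -74.9] z 18.1 rot [-3.141e+00  2.000e-03  8.870e-01] yaw rel 1.571 F [-5.9 -7.8  3.9] Fjig [ 0.3 -9.7] w 0.5
t 13.05 tcp in pocket [-25.1 -74.9] z 18.1 rot [-3.141  0.004  0.887] yaw rel 1.571 F [ -8.6 -10.3   4.7] Fjig [ -0.1 -13.4] w 0.2
```

```bash
python3 -m jog '[[0,0,0,0,0,0],[0,0,0,0,0,0],[-5,0,0,0,0,0],[-20,0,0,0,0,0],[-30,0,0,0,0,0],[-30,0,-20,0,0,0],[-20,0,-40,0,0,0],[-30,0,-30,0,0,0],[-40,0,0,0,0,0],[-40,0,0,0,0,0],[0,0,0,0,0,0],[0,0,0,0,0,0]]' >/dev/null; python3 - <<'E'
from fit import *
where()
for n,pk in(('top',[662.2,54.27,-.684]),('side',[660.4,50.1,-.685])):
    m=bot.capture(n); cv2.imwrite(f'pics/{n}5.png',m[:,:,::-1])
    for d in bot.outline_of('bar',n)[:1]:
        q,f=fit(BAR,{n:d["mask"]},[*ray(n,d["pixel"],30)[0][:2],-.684],12); print(n,topocket(q,pk),q[2]-pk[2],f)
a=cv2.imread('pics/top5.png')[160:310,195:365];b=cv2.imread('pics/side5.png')[150:300,210:380]
cv2.imwrite('pics/c5.png',cv2.resize(np.hstack([a,b]),(800,353),interpolation=cv2.INTER_CUBIC))
E
```

```text
t 14.25 tcp in pocket [ -24.7 -288.3] z 108.4 rot [ 3.141e+00 -1.000e-03  8.840e-01] yaw rel 1.568 F [ 0.1  0.1 -0.2] Fjig [0.  0.1] w 0.3
top [-21.87658657 -31.47754145] 0.029509804128447614 0.06632313877344131
side [-18.20273089 -33.69270174] -0.14302887941874232 0.1685078740119934
```

View pics/c5.png

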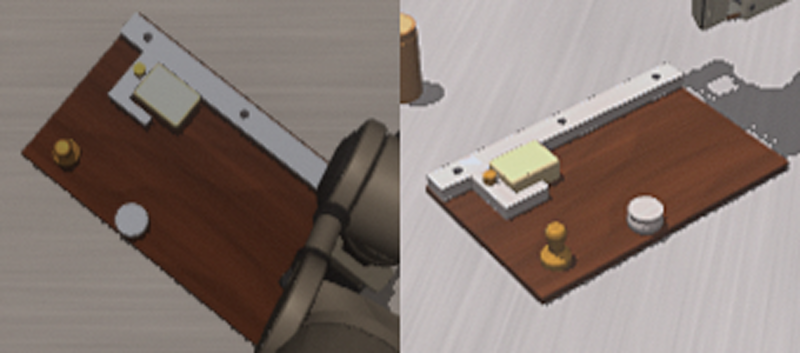

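The bar sits in the pocket, against both rail and stop. The bystanders haven't moved, and the arm is clear.

```bash
python3 -c "
from plant import bot
print(bot.close_job())"
```

```text
the job is handed in; nothing more can be done
None
```

The bar was pushed flat to the rail and slid along it fully home into the corner pocket. The last pictures show it seated, the stamp and tin undisturbed and the arm clear; I handed the job in at about 14 s, and no verdict came back.

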